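# Open the pump's filter housing and take out the cartridge

## Task

Open the filter housing of the bench vacuum pump: squeeze the two snap tabs on its cover towards each other, lift the cover off and set it down right way up on the bare table, clear of the housing and the tray. Then lift the filter cartridge out of the housing and lay it flat, right way up, in the shallow tray. Set both parts down without dropping them, and leave the tally counter, the label stack and the tape roll where they are.

Things in the scene. Friction and masses are not known exactly. Their poses are not given: they have to be found in the camera images.
- filter_housing: Grey open-topped plastic box, 150 (own x) x 76 (own y) mm, walls 4 mm, rim 80 mm above the table, on a steel base plate 176 x 96 x 4 mm fixed to the table; a brass pipe stub juts 24 mm from its +x end. Origin: centre of its underside, on the table; z up. Long axis within 0.45 rad of world x. Stands right of the blue cabinet, beside the tray, either one nearer the cabinet.
- housing_mouth (a point): Centre of the housing's open top, 80 mm above the table, in the plane of the rim. Two ledges inside the long walls catch the cover's hooks: 30 mm long, at the middle, inner faces 54 mm apart, undersides 8 mm below the rim.
- cover: Clip-on grey cover: plate 150 x 76 x 5 mm (own z 20 to 25 mm) on two end skirts 20 mm deep that hang in the housing with 2 mm of play. About 0.18 kg. Origin: centre, level with the skirts' lower edges (60 mm above the table while on; 0 when it stands on the table on its skirts). Axes as the housing's while on. Held by both tabs' hooks: lifts off only with both squeezed in.
- tab_left_face (a point): Centre of the outer face of the +y tab, 25 mm from the cover's centre line, at cover z 42 mm. The two black tabs are upright paddles amid the cover, 26 mm long in its x, 5 mm thick, 28 mm high above the plate (tops 114 mm above the table while on). Outer faces look to cover +y and -y, 50 mm apart when free: pinch them from above across the cover's y.
- tab_right_face (a point): The same point on the tab on the cover's -y side.
- tab_left (a joint): Travel of the +y tab towards the middle of the cover, m: 0 free, 0.008 at its stop. Sprung: 3 N at 0 to 10 N at 0.008; springs back when let go. Its hook clears the ledge at about 0.004 to 0.006, so squeeze both to the stop (outer faces then 34 mm apart). The cover can be lifted and carried by the squeezed tabs.
- tab_right (a joint): The same for the -y tab.
- cartridge: Filter cartridge, white pleated block 110 (own x) x 46 (own y) x 34 mm with a rib across the middle of its top; about 0.18 kg. Stands loose on the housing's 4 mm floor, hidden under the cover, long axis along the housing's. Origin: centre of its underside; z up.
- cartridge_rib (a point): Centre of the cartridge's pull rib: 12 mm thick in the cartridge's x, 40 mm long in its y, 34 to 59 mm above its underside (this point at 46 mm; top 17 mm below the housing's rim). Pinch it from above across the 12 mm, along the housing's length; 60 mm is free on either side inside the housing.
- tray: Shallow open aluminium tray, 190 (own x) x 130 (own y) x 25 mm, walls and floor 3 mm, 0.9 kg, empty and loose, long axis within 0.3 rad of world x. Origin: centre of its underside; z up.
- bare_table (a point): A point on the bare table, in front of and left of the blue cabinet, one good place for the cover set with its long side along world x: free for 95 mm in x and 45 mm in y either way. The cabinet (from 0.42 m ahead, 0 to 0.25 m left of the robot, a drawer open to 0.29 m left) is higher than the housing: pass in front of it.
- tally_counter: White round hand tally counter, 51 x 44 x 22 mm, bystander. Origin: centre of its underside.
- label_stack: Banded white stack of labels, 43 x 60 x 17 mm, bystander. Origin: centre of its underside.
- tape_roll: Tan roll of tape lying flat, 92 mm across, 24 mm high, bystander. Origin: centre of its underside.

How it is judged:
On the way, in this order (a step that is already met when the one before it is completed fails the run):
1. both snap tabs squeezed in by 4 mm or more while the cover is still on the housing (value of joint each of tab_left, tab_right above 0.004 m and z of cover in the frame of filter_housing between 0.055 and 0.064 m and horizontal distance between cover and filter_housing below 0.008 m), for 0.05 s.
2. the cover let go, standing right way up on the table clear of the housing and tray, with the cartridge still in the housing (height (world z) of cover below 0.006 m and angle between cover's own z axis and vertical below 0.1 rad and horizontal distance between cover and filter_housing above 0.09 m and contact force between the fingers and cover below 0.1 N and contact force between cover and tray below 0.05 N and horizontal distance between cartridge and filter_housing below 0.03 m), for 0.2 s.
At the end, for the whole second after the job is handed in: Cover upright on its skirts on the table (origin under 6 mm, tilt under 0.1 rad), 90 mm or more from the housing's centre, not touching the tray; cartridge flat and upright on the tray's floor (within 5 mm in height, tilt under 0.1 rad); both released and at rest (height (world z) of cover below 0.006 m and angle between each of cover, cartridge's own z axis and vertical below 0.1 rad and horizontal distance between cover and filter_housing above 0.09 m and contact force between the fingers and cover below 0.1 N and contact force between cover and tray below 0.05 N and linear speed of each of cover, cartridge below 0.02 m/s and z of cartridge in the frame of tray between -0.002 and 0.008 m and x of cartridge in the frame of tray between -0.08 and 0.08 m and y of cartridge in the frame of tray between -0.05 and 0.05 m and contact force between the fingers and cartridge below 0.1 N and angle between tray's own z axis and vertical below 0.05 rad).
It fails at once if the cover is dropped (moves faster than 0.6 m/s out of the fingers) (linear speed of cover above 0.6 m/s and contact force between the fingers and cover below 0.05 N).
It fails at once if the cartridge is dropped (moves faster than 0.6 m/s out of the fingers) (linear speed of cartridge above 0.6 m/s and contact force between the fingers and cartridge below 0.05 N).
It fails at once if a bystander (tally counter, label stack or tape roll) is moved by more than 25 mm (distance of any of tally_counter, label_stack, tape_roll from where it was at the start of the episode above 0.025 m).
It also fails if it takes over 72 s, if anything falls off the work surface, if the arm or the gripper's body presses on something with over 40 N, if the wrist force passes 120 N, or if a joint passes its speed limit or range.

## Robot

A 7-joint arm with a two-finger parallel gripper is mounted at the origin on the work surface; the furniture and walls round the work are solid. World frame = base frame: x ahead of the robot, y to its left, z up, the work surface at z = 0. Lengths are in m, angles in rad, forces in N, time in s.
With the tool pointing down it reaches from about 0.425 to 0.925 m from the base axis. Payload 6.8 kg.
Tool frame: the origin (TCP) lies on the centre line of the jaws, within the pads' length; the fingertips stand 25 mm ahead of it and the grasp point (between the pads) lies 6 mm ahead of it; z points along the fingers, y is the line along which they close (so a half turn about z gives the same grasp; the last joint's range is limited). The gripper opens to 85 mm and grips with 20 to 120 N. Pads are 22 mm wide; open, the fingers measure 114 mm over their backs; the gripper's body (76 mm by 85 mm) begins 54 mm behind the grasp point. The pads swing forward as they close: fully open they stand 13 mm farther back than shut.
Start: joints at [-1.428, 0.477, 0.022, 1.555, -0.011, 1.109, -0.083], TCP at [0.168, 0.654, 0.256] pointing down, gripper open.
Joint ranges: [-2.96, 2.96], [-0.34, 2.1], [-1.41, 1.46], [0.24, 2.44], [-1.37, 4.51], [0.17, 1.92], [-2.96, 2.96]. Speed limits (rad/s): [2.39, 2.39, 3.14, 3.14, 3.14, 3.14, 3.14].

## Interface

Orientations are given as a rotation vector (axis times angle).
In Python, from bench import telemetry, grab_frame, job gives the robot as it stands.
- The arm moves only by the tool apply_moves, never from a script. Its argument "rows" is a list of rows, each a list of 2 entries, a list of its own where there are three numbers: the shift along the tool's x, y, z each as a share of 250 mm, from -1 to 1, then the turn, a rotation vector about the tool's x, y, z each as a share of pi rad, from -1 to 1. A call has 1 to 10 rows; each row is the pose to reach, as a shift and turn from the pose commanded when the call began, along the tool's axes at that moment, turning the shorter way round; what a row does not reach only later rows make up. A row lasts 1/8 s, in which the tool goes at most 62.5 mm and 10.7 degrees, less where a joint would pass 70% of its speed; a pose out of reach is approached as far as the arm can. A call with a number of a shift or a turn outside -1 to 1 is refused whole. A call with a gripper value outside its range is refused whole. "jaw" is the gripper's target within -1 to 1 (fully open at 1, half-way at 0, shut at -1), set as the call begins (left out, the last holds). The fingers move at their own pace and stop on an object; "newtons" is the grip in N (left out, the last holds). Time passes only in rows, so rows that repeat a pose let the fingers close. It gives the time, the measured TCP pose, the force, the opening and the grip force at its end, in the units of the state.
- telemetry.get_obs(): the state, without advancing time (a new reading comes with each control period).
- grab_frame(name): name is "scene" or "top"; returns a dict with "frame" (480x640x3 uint8, red, green, blue), "vertical_fov" (degrees; the focal length in pixels is half the picture's height over the tangent of half this angle, whatever the lens; pixels are square), "cx", "cy" (the principal point, pixels), "origin" and "attitude" of the camera in the world. Camera axes: x right, y up, looking along -z (the intrinsics and any distortion apply to the point x, -y, -z); pixel columns grow to the right and rows downward; lengths in m; the calibration is good to about 2 mm. A picture is of the moment at which its call begins. There is no depth.
- job.hand_in(): hands the job in; it is judged then, once.
The state is a dict: "clock": time; "joints": joint angles; "qvel": joint speeds; "tau": joint torques, N m; "tcp_pos": TCP position; "orientation": TCP orientation; "contact_force": force on the tool from outside, world axes, zero at the start; "moment": the same for the moment, N m; "grip_width": finger opening in m; "gripper_force": force on a finger pad.
Only numpy, scipy, OpenCV 4.12 (cv2) and the standard library are available. Lean on these libraries where they do the work, as an engineer would, in place of code of your own. Each camera call takes 0.05 s, during which the arm holds its last target. There are 200 camera calls.

## Working session

There is one attempt and no reset: what is moved stays moved. The work goes in short steps, Python scripts to look and compute and a tool call to move; the robot and the scene stay as the last step left them, time stands still between calls to the robot, and variables do not carry over. Pictures are saved under pics/ and viewed, at most 12 in all, crops included, and the job is handed in when it is done.

Besides the shell and the picture viewer there is one more tool, called after "Call:" as name(argument=value, ...) on one line, values as JSON. apply_moves: Moves the arm, as the interface text tells. Its arguments: {"type":"object","properties":{"rows":{"type":"array"},"jaw":{"type":"number"},"newtons":{"type":"number"}},"required":["rows"]}

```bash
mkdir -p pics; ls
cat > h.py <<'E'
import numpy as np, cv2, pickle
from scipy.spatial.transform import Rotation as R
from bench import telemetry, grab_frame, job
def snap(n,tag):
    f=grab_frame(n); pickle.dump(f,open(f'pics/{tag}.pkl','wb')); cv2.imwrite(f'pics/{tag}.png',f['frame'][:,:,::-1]); return f
def load(tag): return pickle.load(open(f'pics/{tag}.pkl','rb'))
def rot(f):
    a=np.array(f['attitude'],float)
    if a.shape==(3,3): return a
    return (R.from_rotvec(a) if a.size==3 else R.from_quat(a)).as_matrix()
def foc(f): return f['frame'].shape[0]/2/np.tan(np.radians(f['vertical_fov'])/2)
def px2w(f,u,v,z):
    F=foc(f); d=rot(f)@np.array([(u-f['cx'])/F,-(v-f['cy'])/F,-1]); o=np.array(f['origin'])
    return o+d*(z-o[2])/d[2]
def w2px(f,p):
    c=rot(f).T@(np.array(p)-f['origin']); F=foc(f)
    return f['cx']+F*c[0]/-c[2], f['cy']-F*c[1]/-c[2]
E
python3 - <<'E'
from h import *
for n in('top','scene'):
    f=snap(n,n+'0'); print({k:v for k,v in f.items() if k!='frame'})
o=telemetry.get_obs(); print(o); print(R.from_rotvec(o['orientation']).as_matrix() if len(o['orientation'])==3 else '')
E
```

```text
pics
{'vertical_fov': 46.812538973922685, 'cx': 309.4451672196098, 'cy': 238.66445128283593, 'origin': array([ 0.23012929, -0.06080533,  1.40629076]), 'attitude': array([ 0.16558877, -0.16421582, -1.58970772])}
{'vertical_fov': 55.55480642621573, 'cx': 327.1853553911777, 'cy': 238.88540396369558, 'origin': array([-0.1795412 , -0.71066555,  0.61031092]), 'attitude': array([ 0.99460128, -0.44046203, -0.71117523])}
{'clock': 0.1, 'joints': array([-1.42808433,  0.47769427,  0.02234737,  1.55635403, -0.01153062,
        1.10934193, -0.08309279]), 'qvel': array([ 0.0008414 , -0.00089721,  0.00064782, -0.00163632,  0.0009469 ,
       -0.00228204, -0.0003781 ]), 'tau': array([ 3.69915302e-03, -5.97761929e+01,  1.61338024e+00, -2.81953132e+01,
        1.28166057e-02,  5.01972274e-03,  3.58174631e-06]), 'tcp_pos': array([0.16740653, 0.65338768, 0.25543793]), 'orientation': array([-3.92913797e-01, -3.11680990e+00,  2.61680773e-03]), 'contact_force': array([ 1.37989299, -0.1511327 ,  0.31119853]), 'moment': array([ 0.02655675,  0.00728592, -0.01042092]), 'gripper_force': 0.0, 'grip_width': 0.08529884076166647}
[[-9.68713553e-01  2.48181282e-01 -3.20852906e-04]
 [ 2.48181471e-01  9.68712172e-01 -1.63870895e-03]
 [-9.58827730e-05 -1.66706932e-03 -9.99998606e-01]]
```

View pics/top0.png

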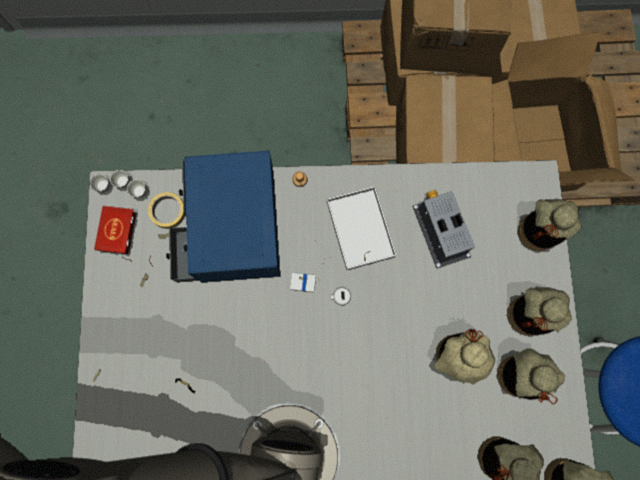

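View pics/scene0.png

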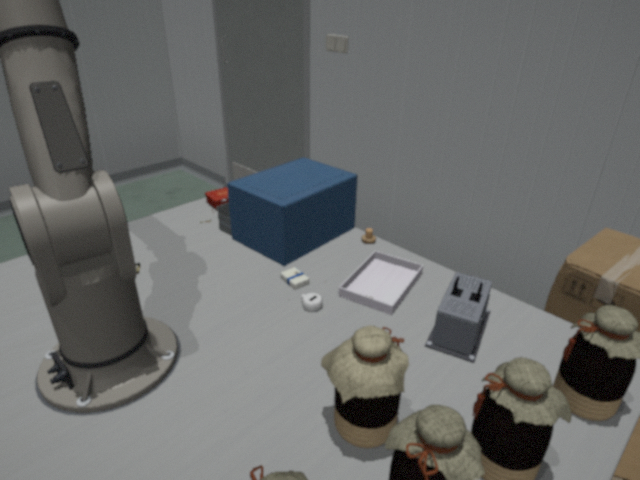

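Run:
```python
from h import *
im=cv2.imread('pics/top0.png')
a=cv2.resize(im[180:275,320:480],None,fx=5,fy=5,interpolation=cv2.INTER_CUBIC); cv2.imwrite('pics/c1.png',a)
im=cv2.imread('pics/scene0.png')
a=cv2.resize(im[240:370,330:500],None,fx=4.5,fy=4.5,interpolation=cv2.INTER_CUBIC); cv2.imwrite('pics/c2.png',a)
f=load('top0')
for n,u,v,z in [('drawer',170,280,.1),('cabL',190,278,.2),('cabR',278,275,.2),('squig',185,384,0),('sq2',145,280,0),('label',303,282,.017),('tally',341,296,.022),('tape',166,210,.024),('jarA',476,355,.15),('jarB',540,310,.15),('p',160,330,0)]: print(n,px2w(f,u,v,z).round(3))
```

```text
drawer [0.416 0.27  0.1  ]
cabL [0.405 0.201 0.2  ]
cabR [0.407 0.008 0.2  ]
squig [0.172 0.252 0.   ]
sq2 [0.432 0.359 0.   ]
label [ 0.414 -0.044  0.017]
tally [ 0.376 -0.138  0.022]
tape [0.609 0.305 0.024]
jarA [ 0.224 -0.425  0.15 ]
jarB [ 0.32  -0.578  0.15 ]
p [0.304 0.317 0.   ]
```

View pics/c1.png

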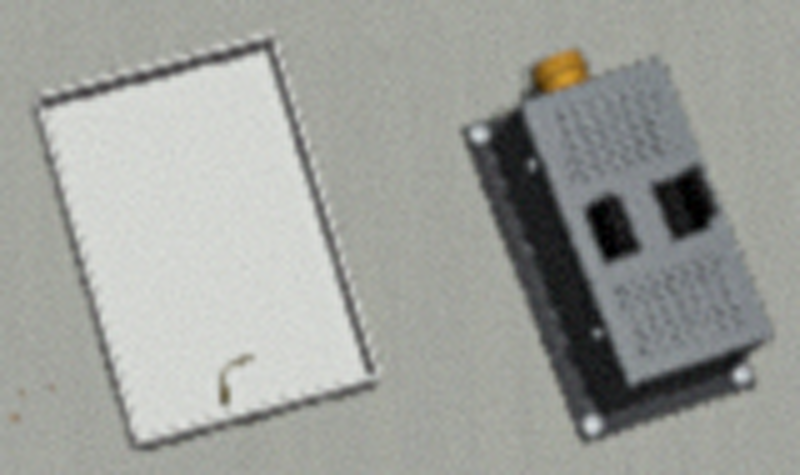

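View pics/c2.png

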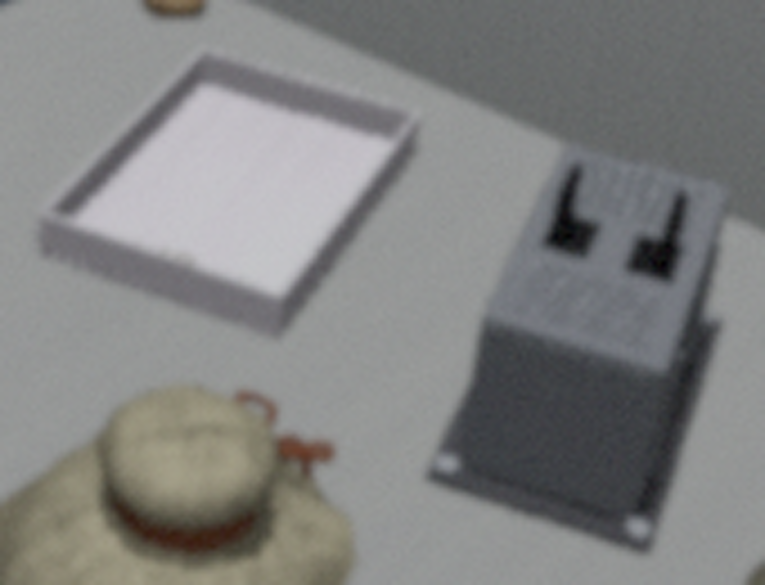

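Run:
```python
from h import *
f=load('top0')
def W(pts,z): return np.array([px2w(f,319.5+(x+.5)/5,179.5+(y+.5)/5,z) for x,y in pts])
def rep(n,P):
    c=P.mean(0); l=((P[0]-P[3])+(P[1]-P[2]))/2; w=((P[0]-P[1])+(P[3]-P[2]))/2
    print(n,c.round(4),'yaw',np.arctan2(l[1],l[0]).round(3),'yaw w',np.arctan2(-w[0],w[1]).round(3),'L',np.linalg.norm(l).round(4),'W',np.linalg.norm(w).round(4))
rep('cover',W([(525,97),(660,60),(773,335),(632,383)],.085))
rep('tray',W([(38,100),(270,38),(376,380),(138,447)],.025))
b=W([(463,128),(585,440),(752,383)],.004); print('base c',((b[0]+b[2])/2).round(4),np.linalg.norm(b[0]-b[1]),np.linalg.norm(b[1]-b[2]),np.arctan2(*(b[0]-b[1])[[1,0]]))
g=load('scene0')
def S(pts,z): return np.array([px2w(g,329.5+(x+.5)/4.5,239.5+(y+.5)/4.5,z) for x,y in pts])
rep('cover s',S([(562,148),(728,185),(665,372),(488,322)],.085))
rep('tray s',S([(205,52),(418,115),(278,300),(43,217)],.025))
```

```text
cover [ 0.5411 -0.4058  0.085 ] yaw 0.293 yaw w 0.276 L 0.1487 W 0.0719
tray [ 0.5497 -0.1948  0.025 ] yaw 0.241 yaw w 0.248 L 0.1875 W 0.1254
base c [ 0.541  -0.4042  0.004 ] 0.1743920239884945 0.0919067142092755 0.3017019068899919
cover s [ 0.5364 -0.4073  0.085 ] yaw 0.315 yaw w 0.356 L 0.1481 W 0.0731
tray s [ 0.5472 -0.1994  0.025 ] yaw 0.242 yaw w 0.244 L 0.1883 W 0.1251
```

```bash
cat >> h.py <<'E'
def Rd(ya):  # tool down, tool y at world angle ya
    y=np.array([np.cos(ya),np.sin(ya),0]); z=np.array([0,0,-1.]); return np.stack([np.cross(y,z),y,z],1)
def rows(wps,start=None):
    "wps: (x,y,z,ya) list; rows from measured (or given) start pose"
    o=telemetry.get_obs(); p0,R0=(np.array(o['tcp_pos']),R.from_rotvec(o['orientation']).as_matrix()) if start is None else (np.array(start[:3]),Rd(start[3]))
    for w in wps:
        s=R0.T@(np.array(w[:3])-p0)/.25; t=R.from_matrix(R0.T@Rd(w[3])).as_rotvec()/np.pi
        print(w,s.round(3).tolist(),t.round(4).tolist())
def st():
    o=telemetry.get_obs(); Rm=R.from_rotvec(o['orientation']).as_matrix()
    print('t',o['clock'],'p',np.array(o['tcp_pos']).round(4),'ya',round(float(np.arctan2(Rm[1,1],Rm[0,1])),4),'tilt',Rm[:,2].round(3),'j',np.array(o['joints']).round(2),'F',np.array(o['contact_force']).round(1),'w',o['grip_width'],'gf',o['gripper_force'])
E
python3 - <<'E'
from h import *
g=load('scene0')
b=px2w(g,285,261,0); print('cab corner',b)
for z in(.12,.15,.2,.25): print(z,w2px(g,[b[0],b[1],z]))
rows([(.29,.55,.42,1.0),(.45,.3,.42,.6),(.52,.1,.42,.2)])
E
```

```text
cab corner [0.45482462 0.03695709 0.        ]
0.12 (np.float64(283.73736188099537), np.float64(218.39692890275228))
0.15 (np.float64(283.40025955314104), np.float64(207.0226529130912))
0.2 (np.float64(282.817595723438), np.float64(187.36280882237003))
0.25 (np.float64(282.20729327036673), np.float64(166.77040122143723))
(0.29, 0.55, 0.42, 1.0) [-0.578, -0.28, -0.658] [-0.0005, 0.0001, 0.1019]
(0.45, 0.3, 0.42, 0.6) [-1.446, -1.09, -0.656] [-0.0005, 0.0002, 0.2292]
(0.52, 0.1, 0.42, 0.2) [-1.916, -1.795, -0.655] [-0.0005, 0.0003, 0.3565]
```

Call:
apply_moves(rows=[[[0,0,-0.3],[0,0,0]],[[-0.1,-0.05,-0.6],[0,0,0]],[[-0.3,-0.15,-0.65],[0,0,0.05]],[[-0.58,-0.28,-0.65],[0,0,0.1]],[[-0.7,-0.45,-0.65],[0,0,0.14]],[[-0.85,-0.6,-0.65],[0,0,0.18]],[[-0.98,-0.75,-0.65],[0,0,0.21]],[[-0.98,-0.75,-0.65],[0,0,0.21]]], jaw=1)

```text
clock: 1.1
tcp_pos: [0.3615, 0.4068, 0.4193]
orientation: [1.394, 2.814, -0.0]
contact_force: [0.2, 1.3, -0.5]
grip_width: 0.0851
gripper_force: 0.0
```

Run:
```python
from h import *
st(); rows([(.50,.2,.42,.4),(.55,.1,.42,.2),(.56,0,.40,0)])
```

```text
t 1.1 p [0.3615 0.4068 0.4193] ya 0.6511 tilt [ 0.001 -0.001 -1.   ] j [-1.18  0.14  0.25  1.66 -0.04  1.35 -0.27] F [ 0.2  1.3 -0.5] w 0.0851293691986248 gf 0.0
(0.5, 0.2, 0.42, 0.4) [-0.994, -0.06, -0.002] [0.0002, 0.0003, 0.0799]
(0.55, 0.1, 0.42, 0.2) [-1.433, -0.144, -0.002] [0.0002, 0.0003, 0.1436]
(0.56, 0, 0.4, 0) [-1.775, -0.354, 0.079] [0.0002, 0.0003, 0.2073]
```

Call:
apply_moves(rows=[[[-0.25,0,0],[0,0,0.02]],[[-0.5,0,0],[0,0,0.05]],[[-0.75,-0.05,0],[0,0,0.08]],[[-0.99,-0.06,0],[0,0,0.13]],[[-0.99,-0.06,0],[0,0,0.18]]])

```text
clock: 1.72
tcp_pos: [0.5006, 0.202, 0.4189]
orientation: [2.128, 2.309, -0.001]
contact_force: [0.9, 1.0, -0.7]
grip_width: 0.0854
gripper_force: 0.0
```

Run:
```python
from h import *
st(); rows([(.56,0,.40,-.3),(.56,-.05,.38,-.35)])
```

```text
t 1.725 p [0.5006 0.202  0.4189] ya 0.0816 tilt [ 0.001 -0.001 -1.   ] j [-0.93  0.13  0.49  1.68 -0.06  1.35 -0.35] F [ 0.9  1.  -0.7] w 0.0853726866468468 gf 0.0
(0.56, 0, 0.4, -0.3) [-0.825, 0.171, 0.077] [0.0004, 0.0004, 0.1215]
(0.56, -0.05, 0.38, -0.35) [-1.024, 0.155, 0.157] [0.0004, 0.0004, 0.1374]
```

Call:
apply_moves(rows=[[[-0.25,0.05,0.02],[0,0,0.03]],[[-0.5,0.1,0.04],[0,0,0.06]],[[-0.75,0.15,0.06],[0,0,0.1]],[[-1,0.15,0.1],[0,0,0.14]],[[-1,0.15,0.1],[0,0,0.18]],[[-1,0.15,0.1],[0,0,0.2]]])

```text
clock: 2.48
tcp_pos: [0.5593, -0.0389, 0.3932]
orientation: [-2.731, -1.552, 0.002]
contact_force: [0.5, 0.3, -0.5]
grip_width: 0.0853
gripper_force: 0.0
```

Run:
```python
from h import *
st(); rows([(.56,-.2,.35,-.9),(.541,-.3,.3,-1.276)])
```

```text
t 2.475 p [ 0.5593 -0.0389  0.3932] ya -0.5372 tilt [-0.001 -0.    -1.   ] j [-0.65  0.21  0.73  1.68 -0.15  1.3  -0.42] F [ 0.5  0.3 -0.5] w 0.08525637483814731 gf 0.0
(0.56, -0.2, 0.35, -0.9) [-0.552, 0.332, 0.173] [-0.0002, 0.0003, 0.1155]
(0.541, -0.3, 0.3, -1.276) [-0.935, 0.472, 0.373] [-0.0001, 0.0003, 0.2352]
```

Call:
apply_moves(rows=[[[-0.25,0.1,0.06],[0,0,0.05]],[[-0.5,0.22,0.12],[0,0,0.09]],[[-0.7,0.35,0.2],[0,0,0.14]],[[-0.85,0.45,0.25],[0,0,0.19]],[[-0.94,0.47,0.3],[0,0,0.235]],[[-0.94,0.47,0.3],[0,0,0.235]]])

```text
clock: 3.22
tcp_pos: [0.5399, -0.3016, 0.3173]
orientation: [-3.107, -0.465, 0.005]
contact_force: [-0.2, 0.5, 1.3]
grip_width: 0.0853
gripper_force: 0.0
```

Run:
```python
from h import *
st(); rows([(.540,-.406,.24,-1.276)])
```

```text
t 3.225 p [ 0.5399 -0.3016  0.3173] ya -1.274 tilt [-0.003 -0.    -1.   ] j [-0.24  0.45  0.92  1.67 -0.38  1.21 -0.51] F [-0.2  0.5  1.3] w 0.08534720345848403 gf 0.0
(0.54, -0.406, 0.24, -1.276) [-0.121, 0.4, 0.309] [-0.0002, 0.001, 0.0006]
```

Call:
apply_moves(rows=[[[-0.06,0.2,0.12],[0,0,0]],[[-0.1,0.35,0.25],[0,0,0]],[[-0.12,0.4,0.38],[0,0,0]],[[-0.12,0.4,0.47],[0,0,0]],[[-0.12,0.4,0.47],[0,0,0]],[[-0.12,0.4,0.47],[0,0,0]]])

```text
clock: 3.98
tcp_pos: [0.5431, -0.4039, 0.2026]
orientation: [3.105, 0.472, 0.003]
contact_force: [0.5, 0.1, 0.1]
grip_width: 0.0858
gripper_force: 0.0
```

Run:
```python
from h import *
st(); f=snap('scene','s1'); t=snap('top','t1')
a=cv2.resize(f['frame'][150:370,370:530,::-1],None,fx=2.7,fy=2.7,interpolation=cv2.INTER_CUBIC)
b=cv2.resize(t['frame'][150:300,380:500,::-1],None,fx=3,fy=3,interpolation=cv2.INTER_CUBIC)
H=max(a.shape[0],b.shape[0]); c=np.zeros((H,a.shape[1]+b.shape[1],3),np.uint8); c[:a.shape[0],:a.shape[1]]=a; c[:b.shape[0],a.shape[1]:]=b
print(a.shape,c.shape); cv2.imwrite('pics/c3.png',c)
```

```text
t 3.975 p [ 0.5431 -0.4039  0.2026] ya -1.269 tilt [ 0.002 -0.    -1.   ] j [ 0.02  0.66  0.8   1.64 -0.53  1.07 -0.29] F [0.5 0.1 0.1] w 0.08579886440293977 gf 0.0
(594, 432, 3) (594, 792, 3)
```

View pics/c3.png

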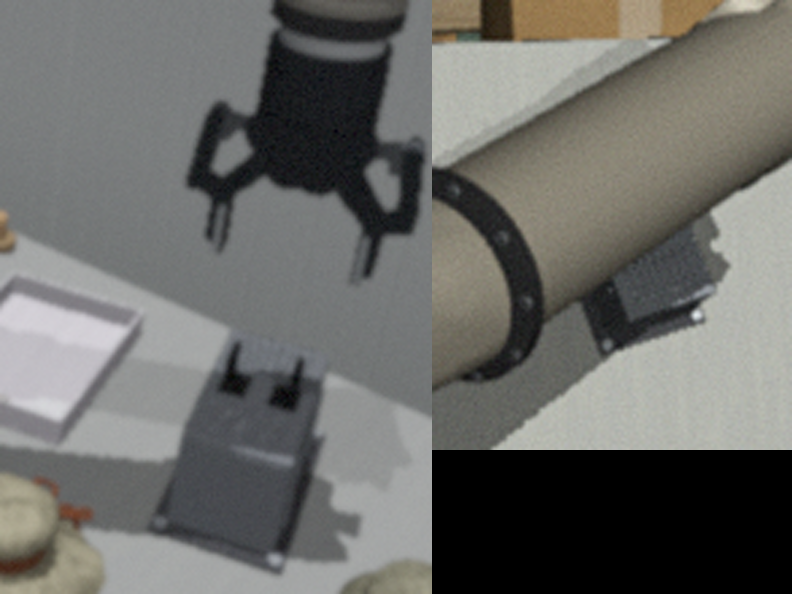

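Run:
```python
from h import *
f=load('s1'); c=np.array([.5431,-.4039]); d=np.array([np.cos(-1.269),np.sin(-1.269)])
for z in(.19,.1776,.165):
  print(z,[np.round(w2px(f,[*(c+s*.045*d),z]),1) for s in(-1,1)])
# fit tabs in scene0: predicted pixel of tab outer face top corners in crop c2 coords
g=load('scene0')
for cx,cy,ya in[(.540,-.406,.295)]:
  X=np.array([np.cos(ya),np.sin(ya)]);Y=np.array([-np.sin(ya),np.cos(ya)])
  for s in(1,-1):
    for e in(-.013,.013):
      for z in(.114,.085):
        p=np.array([cx,cy])+s*.025*Y+e*X; u=w2px(g,[*p,z]); print(s,e,z,np.round(((u[0]-329.5)*4.5-.5,(u[1]-239.5)*4.5-.5)))
```

```text
0.19 [array([451.1, 241.3]), array([500.3, 253.1])]
0.1776 [array([450.1, 247. ]), array([499. , 258.9])]
0.165 [array([449.1, 252.6]), array([497.6, 264.7])]
1 -0.013 0.114 [559. 190.]
1 -0.013 0.085 [549. 245.]
1 0.013 0.114 [573. 160.]
1 0.013 0.085 [563. 215.]
-1 -0.013 0.114 [678. 223.]
-1 -0.013 0.085 [666. 278.]
-1 0.013 0.114 [690. 192.]
-1 0.013 0.085 [677. 247.]
```

Run:
```python
from h import *
im=cv2.imread('pics/scene0.png')
cv2.imwrite('pics/c4.png',cv2.resize(im[270:310,440:500],None,fx=12,fy=12,interpolation=cv2.INTER_CUBIC))
```

```text
(no output)
```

View pics/c4.png

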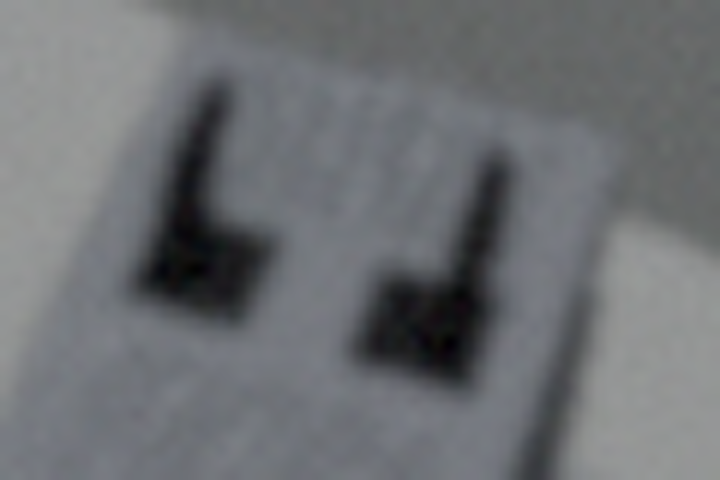

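Call:
apply_moves(rows=[[[0,0,0.1],[0,0,0]],[[0,0,0.2],[0,0,0]],[[0,0,0.25],[0,0,0]],[[0,0,0.25],[0,0,0]]])

```text
clock: 4.58
tcp_pos: [0.5418, -0.4048, 0.1388]
orientation: [-3.106, -0.468, 0.001]
contact_force: [-0.7, -0.3, 0.3]
grip_width: 0.0857
gripper_force: 0.0
```

Run:
```python
from h import *
st(); rows([(.540,-.406,.116,-1.275)])
```

```text
t 4.575 p [ 0.5418 -0.4048  0.1388] ya -1.2714 tilt [-0.  0. -1.] j [ 0.05  0.72  0.75  1.69 -0.58  0.97 -0.25] F [-0.7 -0.3  0.3] w 0.08574114216397855 gf 0.0
(0.54, -0.406, 0.116, -1.275) [-0.008, 0.003, 0.091] [-0.0001, 0.0001, 0.0011]
```

Go down and close partly, then squeeze.

Call:
apply_moves(rows=[[[-0.004,0.002,0.05],[0,0,0]],[[-0.006,0.003,0.085],[0,0,0]],[[-0.006,0.003,0.085],[0,0,0]],[[-0.006,0.003,0.085],[0,0,0]],[[-0.006,0.003,0.085],[0,0,0]]], jaw=0.35, newtons=40)

```text
clock: 5.2
tcp_pos: [0.5407, -0.4064, 0.1179]
orientation: [3.106, 0.468, 0.001]
contact_force: [-0.3, -0.8, -0.5]
grip_width: 0.0578
gripper_force: 0.0
```

Call:
apply_moves(rows=[[[0,0,0],[0,0,0]],[[0,0,0],[0,0,0]],[[0,0,0],[0,0,0]],[[0,0,0],[0,0,0]],[[0,0,0],[0,0,0]],[[0,0,0],[0,0,0]]], jaw=-1, newtons=40)

```text
clock: 5.95
tcp_pos: [0.5409, -0.4065, 0.1199]
orientation: [-3.107, -0.468, -0.003]
contact_force: [-3.3, 4.0, 15.3]
grip_width: 0.0301
gripper_force: 40.6
```

Run:
```python
from h import *
st(); snap('scene','s2')
```

```text
t 5.95 p [ 0.5409 -0.4065  0.1199] ya -1.2719 tilt [ 0.002  0.    -1.   ] j [ 0.07  0.74  0.74  1.7  -0.6   0.94 -0.23] F [-3.3  4.  15.3] w 0.030121835997358442 gf 40.59916019439697
```

Call:
apply_moves(rows=[[[0,0,-0.01],[0,0,0]],[[0,0,-0.03],[0,0,0]],[[0,0,-0.06],[0,0,0]],[[0,0,-0.09],[0,0,0]],[[0,0,-0.12],[0,0,0]],[[0,0,-0.12],[0,0,0]],[[0,0,-0.12],[0,0,0]]])

```text
clock: 6.88
tcp_pos: [0.5404, -0.406, 0.1474]
orientation: [-3.106, -0.468, 0.0]
contact_force: [-0.0, 0.5, -1.7]
grip_width: 0.0298
gripper_force: 39.7
```

Run:
```python
from h import *
st(); f=snap('scene','s3')
a=[cv2.resize(x['frame'][170:370,400:530,::-1],None,fx=2.9,fy=2.9,interpolation=cv2.INTER_CUBIC) for x in (load('s2'),f)]
c=np.hstack(a); print(c.shape); cv2.imwrite('pics/c5.png',c)
```

```text
t 6.875 p [ 0.5404 -0.406   0.1474] ya -1.2718 tilt [-0.  0. -1.] j [ 0.05  0.71  0.76  1.68 -0.57  0.98 -0.25] F [-0.   0.5 -1.7] w 0.029827154044497282 gf 39.66993570327759
(580, 754, 3)
```

View pics/c5.png

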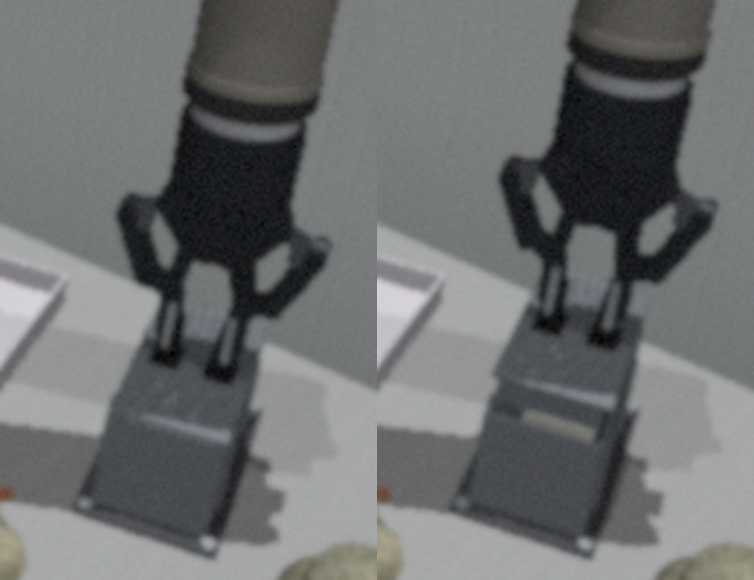

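Run:
```python
from h import *
rows([(.54,-.406,.20,-1.275),(.36,-.278,.2,-1.275),(.36,-.278,.10,-1.275)])
```

```text
(0.54, -0.406, 0.2, -1.275) [-0.001, -0.0, -0.211] [-0.0002, 0.0001, 0.001]
(0.36, -0.278, 0.2, -1.275) [-0.539, -0.702, -0.211] [-0.0002, 0.0001, 0.001]
(0.36, -0.278, 0.1, -1.275) [-0.539, -0.702, 0.189] [-0.0002, 0.0001, 0.001]
```

Call:
apply_moves(rows=[[[0,0,-0.1],[0,0,0]],[[0,0,-0.21],[0,0,0]],[[-0.06,-0.08,-0.24],[0,0,0]],[[-0.16,-0.2,-0.24],[0,0,0]],[[-0.27,-0.35,-0.24],[0,0,0]],[[-0.38,-0.5,-0.22],[0,0,0]],[[-0.48,-0.62,-0.2],[0,0,0]],[[-0.54,-0.7,-0.15],[0,0,0]],[[-0.54,-0.7,-0.1],[0,0,0]],[[-0.54,-0.7,-0.1],[0,0,0]]])

```text
clock: 8.18
tcp_pos: [0.3601, -0.2788, 0.1721]
orientation: [3.107, 0.468, -0.001]
contact_force: [0.2, -1.5, -1.5]
grip_width: 0.0296
gripper_force: 40.3
```

Run:
```python
from h import *
st(); rows([(.36,-.278,.075,-1.275)])
f=snap('scene','s4'); cv2.imwrite('pics/c6.png',cv2.resize(f['frame'][150:390,240:520,::-1],None,fx=2.4,fy=2.4,interpolation=cv2.INTER_CUBIC))
```

```text
t 8.175 p [ 0.3601 -0.2788  0.1721] ya -1.2717 tilt [-0.001 -0.    -1.   ] j [-0.25  0.33  0.94  2.19 -0.38  0.79 -0.34] F [ 0.2 -1.5 -1.5] w 0.029641229216644117 gf 40.34209191799164
(0.36, -0.278, 0.075, -1.275) [0.001, -0.003, 0.389] [-0.0, 0.0002, 0.0011]
```

View pics/c6.png

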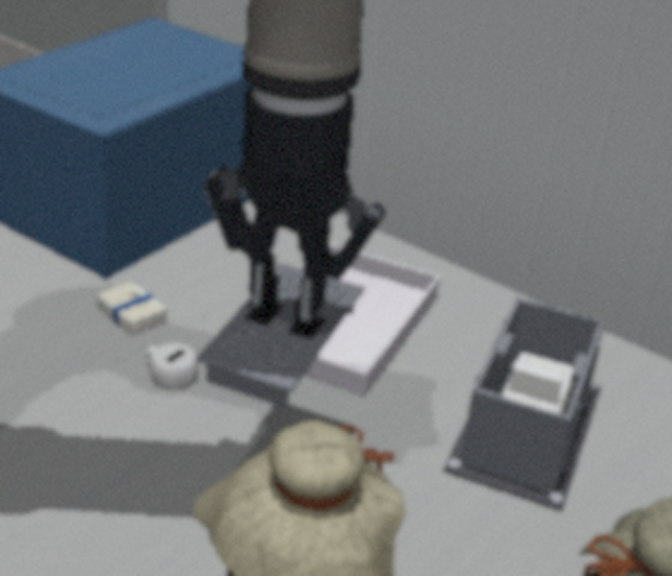

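Call:
apply_moves(rows=[[[0,0,0.1],[0,0,0]],[[0,0,0.2],[0,0,0]],[[0,0,0.3],[0,0,0]],[[0,0,0.37],[0,0,0]],[[0,0,0.39],[0,0,0]],[[0,0,0.41],[0,0,0]],[[0,0,0.425],[0,0,0]],[[0,0,0.435],[0,0,0]],[[0,0,0.435],[0,0,0]]])

```text
clock: 9.35
tcp_pos: [0.36, -0.2787, 0.0639]
orientation: [-3.106, -0.468, -0.0]
contact_force: [-0.0, -0.2, -2.5]
grip_width: 0.0294
gripper_force: 40.4
```

Run:
```python
from h import *
st()
```

```text
t 9.35 p [ 0.36   -0.2787  0.0639] ya -1.2717 tilt [ 0.  0. -1.] j [-0.03  0.53  0.69  2.25 -0.64  0.56 -0.12] F [-0.  -0.2 -2.5] w 0.029410645115904455 gf 40.35970151424408
```

Call:
apply_moves(rows=[[[0,0,0.006],[0,0,0]],[[0,0,0.01],[0,0,0]],[[0,0,0.014],[0,0,0]],[[0,0,0.018],[0,0,0]],[[0,0,0.018],[0,0,0]]])

```text
clock: 9.98
tcp_pos: [0.3599, -0.2788, 0.0599]
orientation: [-3.106, -0.467, -0.001]
contact_force: [-1.8, 3.0, 12.0]
grip_width: 0.03
gripper_force: 43.7
```

Call:
apply_moves(rows=[[[0,0,-0.004],[0,0,0]],[[0,0,-0.004],[0,0,0]],[[0,0,-0.004],[0,0,0]],[[0,0,-0.004],[0,0,0]],[[0,0,-0.004],[0,0,0]],[[0,0,-0.004],[0,0,0]]], jaw=0.6)

```text
clock: 10.72
tcp_pos: [0.3599, -0.2787, 0.0603]
orientation: [-3.107, -0.468, 0.0]
contact_force: [0.7, -0.9, 0.6]
grip_width: 0.0687
gripper_force: 0.0
```

Call:
apply_moves(rows=[[[0,0,-0.05],[0,0,0]],[[0,0,-0.15],[0,0,0]],[[0,0,-0.3],[0,0,0]],[[0,0,-0.45],[0,0,0]],[[0,0,-0.6],[0,0,0]],[[0,0,-0.6],[0,0,0]]])

```text
clock: 11.48
tcp_pos: [0.3612, -0.2796, 0.2128]
orientation: [3.105, 0.468, 0.008]
contact_force: [0.7, -0.3, -0.5]
grip_width: 0.0682
gripper_force: 0.0
```

Run:
```python
from h import *
st(); rows([(.54,-.406,.22,.295-3.1416),(.54,-.406,.22,.295)])
f=snap('scene','s5'); t=snap('top','t5')
a=f['frame'][230:390,300:520,::-1];a=cv2.resize(a,None,fx=3,fy=3,interpolation=cv2.INTER_CUBIC); cv2.imwrite('pics/c7.png',a)
```

```text
t 11.475 p [ 0.3612 -0.2796  0.2128] ya -1.2718 tilt [ 0.005 -0.001 -1.   ] j [-0.35  0.26  1.03  2.15 -0.29  0.87 -0.42] F [ 0.7 -0.3 -0.5] w 0.06823454089404238 gf 0.0
(0.54, -0.406, 0.22, -2.8466) [0.535, 0.694, -0.024] [-0.0006, -0.0018, 0.5013]
(0.54, -0.406, 0.22, 0.295) [0.535, 0.694, -0.024] [0.0018, -0.0006, -0.4987]
```

View pics/c7.png

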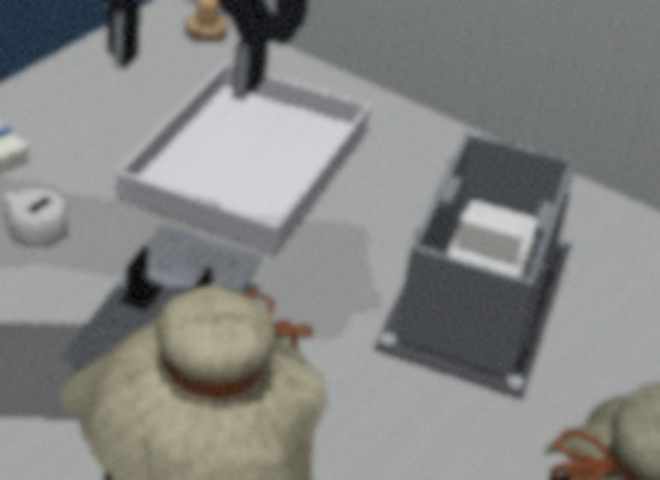

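Run:
```python
from h import *
f=load('s5'); t=load('t5')
a=cv2.resize(f['frame'][270:330,430:500,::-1],None,fx=6.5,fy=6.5,interpolation=cv2.INTER_CUBIC)
b=cv2.resize(t['frame'][180:275,400:480,::-1],None,fx=4,fy=4,interpolation=cv2.INTER_CUBIC)
c=np.zeros((400,800,3),np.uint8); c[:390,:455]=a; c[:380,460:780]=b
cv2.imwrite('pics/c8.png',c)
```

```text
(no output)
```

View pics/c8.png

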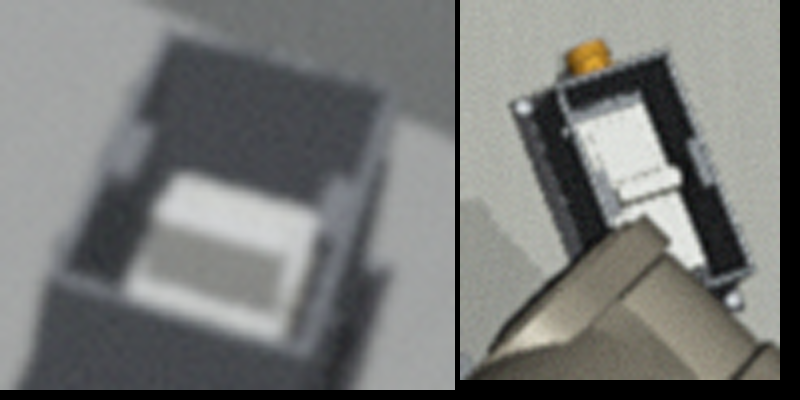

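Run:
```python
from h import *
t=load('t5')
def W(x,y,z): return px2w(t,399.5+(x-460+.5)/4,179.5+(y+.5)/4,z)
P=np.array([W(*p,.063) for p in [(613,185),(677,168),(682,185),(618,200)]]); print(P.round(4),P.mean(0).round(4))
w=P[0]-P[1]+P[3]-P[2]; print('rib yaw',np.arctan2(-w[0],w[1]),np.linalg.norm(w)/2)
a=W(578,122,.038);b=W(640,95,.038);c=W(668,165,.038); print(a,b,c)
H=np.array([.540,-.406]); d=P.mean(0)[:2]-H; X=np.array([np.cos(.295),np.sin(.295)]); print('in housing', d@X, d@[-X[1],X[0]])
f=load('s5')
print(px2w(f,429.5+(240+.5)/6.5,269.5+(218+.5)/6.5,.063))
```

```text
[[ 0.5398 -0.3833  0.063 ]
 [ 0.5496 -0.4239  0.063 ]
 [ 0.5387 -0.4262  0.063 ]
 [ 0.5301 -0.3857  0.063 ]] [ 0.5395 -0.4048  0.063 ]
rib yaw 0.22281110239800628 0.04154891176614434
[ 0.58727799 -0.37006856  0.038     ] [ 0.60405646 -0.41087396  0.038     ] [ 0.5576453  -0.42514254  0.038     ]
in housing -9.12123745320966e-05 0.0012874078697570368
[ 0.54399484 -0.40926214  0.063     ]
```

Call:
apply_moves(rows=[[[0.05,0.05,-0.02],[0,0,-0.05]],[[0.12,0.15,-0.03],[0,0,-0.11]],[[0.2,0.27,-0.03],[0,0,-0.17]],[[0.28,0.38,-0.03],[0,0,-0.23]],[[0.37,0.48,-0.03],[0,0,-0.29]],[[0.45,0.58,-0.03],[0,0,-0.35]],[[0.52,0.67,-0.03],[0,0,-0.41]],[[0.535,0.694,0],[0,0,-0.46]],[[0.535,0.694,0.05],[0,0,-0.499]],[[0.535,0.694,0.1],[0,0,-0.499]]], jaw=0.1)

```text
clock: 12.82
tcp_pos: [0.5379, -0.405, 0.1831]
orientation: [-1.871, -2.521, -0.0]
contact_force: [-0.4, 0.4, -1.0]
grip_width: 0.0473
gripper_force: 0.0
```

Run:
```python
from h import *
st(); rows([(.54,-.406,.12,.295),(.54,-.406,.076,.295)])
```

```text
t 12.825 p [ 0.5379 -0.405   0.1831] ya 0.294 tilt [-0.002  0.002 -1.   ] j [ 0.23  0.58  0.47  1.65 -0.3   0.99  1.1 ] F [-0.4  0.4 -1. ] w 0.047306362799725006 gf 0.0
(0.54, -0.406, 0.12, 0.295) [-0.007, 0.007, 0.252] [-0.0005, -0.0008, -0.0003]
(0.54, -0.406, 0.076, 0.295) [-0.007, 0.008, 0.428] [-0.0005, -0.0008, -0.0003]
```

Call:
apply_moves(rows=[[[0,0,0.1],[0,0,0]],[[0,0,0.2],[0,0,0]],[[0,0,0.3],[0,0,0]],[[0,0,0.36],[0,0,0]],[[0,0,0.4],[0,0,0]],[[0,0,0.42],[0,0,0]],[[0,0,0.42],[0,0,0]]])

```text
clock: 13.7
tcp_pos: [0.5389, -0.4053, 0.0804]
orientation: [1.87, 2.524, 0.0]
contact_force: [0.1, 0.5, 0.2]
grip_width: 0.047
gripper_force: 0.0
```

Run:
```python
from h import *
st()
```

```text
t 13.7 p [ 0.5389 -0.4053  0.0804] ya 0.2955 tilt [ 0. -0. -1.] j [ 0.27  0.7   0.41  1.7  -0.37  0.81  1.15] F [0.1 0.5 0.2] w 0.04696273967767724 gf 0.0
```

Call:
apply_moves(rows=[[[0,0,0.025],[0,0,0]],[[0,0,0.025],[0,0,0]],[[0,0,0.025],[0,0,0]],[[0,0,0.025],[0,0,0]],[[0,0,0.025],[0,0,0]],[[0,0,0.025],[0,0,0]],[[0,0,0.025],[0,0,0]]], jaw=-1, newtons=40)

```text
clock: 14.58
tcp_pos: [0.5389, -0.4051, 0.0741]
orientation: [1.87, 2.525, 0.0]
contact_force: [0.4, -0.4, -1.1]
grip_width: 0.0107
gripper_force: 41.7
```

Call:
apply_moves(rows=[[[0,0,-0.02],[0,0,0]],[[0,0,-0.05],[0,0,0]],[[0,0,-0.09],[0,0,0]],[[0,0,-0.13],[0,0,0]],[[0,0,-0.13],[0,0,0]],[[0,0,-0.13],[0,0,0]]])

```text
clock: 15.32
tcp_pos: [0.5387, -0.405, 0.1065]
orientation: [-1.87, -2.524, -0.0]
contact_force: [0.2, -1.1, -2.5]
grip_width: 0.0107
gripper_force: 41.7
```

Run:
```python
from h import *
st(); rows([(.54,-.406,.21,.295),(.549,-.196,.21,.245),(.549,-.196,.09,.245)])
```

```text
t 15.325 p [ 0.5387 -0.405   0.1065] ya 0.2958 tilt [-0.  0. -1.] j [ 0.26  0.67  0.43  1.69 -0.35  0.85  1.13] F [ 0.2 -1.1 -2.5] w 0.010725974096954985 gf 41.674938797950745
(0.54, -0.406, 0.21, 0.295) [-0.005, 0.004, -0.414] [-0.0, -0.0001, 0.0003]
(0.549, -0.196, 0.21, 0.245) [0.788, 0.283, -0.414] [-0.0, -0.0001, 0.0162]
(0.549, -0.196, 0.09, 0.245) [0.788, 0.283, 0.066] [-0.0, -0.0001, 0.0162]
```

Call:
apply_moves(rows=[[[0,0,-0.15],[0,0,0]],[[0,0,-0.3],[0,0,0]],[[0.05,0.02,-0.4],[0,0,0]],[[0.2,0.07,-0.4],[0,0,0.005]],[[0.37,0.13,-0.4],[0,0,0.01]],[[0.54,0.2,-0.4],[0,0,0.016]],[[0.7,0.25,-0.35],[0,0,0.016]],[[0.79,0.28,-0.25],[0,0,0.016]],[[0.79,0.28,-0.15],[0,0,0.016]],[[0.79,0.28,-0.15],[0,0,0.016]]])

```text
clock: 16.58
tcp_pos: [0.5465, -0.1939, 0.1422]
orientation: [-1.928, -2.475, 0.003]
contact_force: [-0.7, -0.1, -2.2]
grip_width: 0.0105
gripper_force: 41.6
```

Run:
```python
from h import *
st(); rows([(.549,-.196,.08,.245)]); f=snap('scene','s6'); cv2.imwrite('pics/c9.png',cv2.resize(f['frame'][150:370,240:520,::-1],None,fx=2.4,fy=2.4,interpolation=cv2.INTER_CUBIC))
```

```text
t 16.575 p [ 0.5465 -0.1939  0.1422] ya 0.2471 tilt [-0.005  0.001 -1.   ] j [-0.11  0.49  0.45  1.91 -0.29  0.81  0.74] F [-0.7 -0.1 -2.2] w 0.010519584280456299 gf 41.562679409980774
(0.549, -0.196, 0.08, 0.245) [-0.011, 0.009, 0.249] [-0.0014, -0.0008, 0.0007]
```

View pics/c9.png

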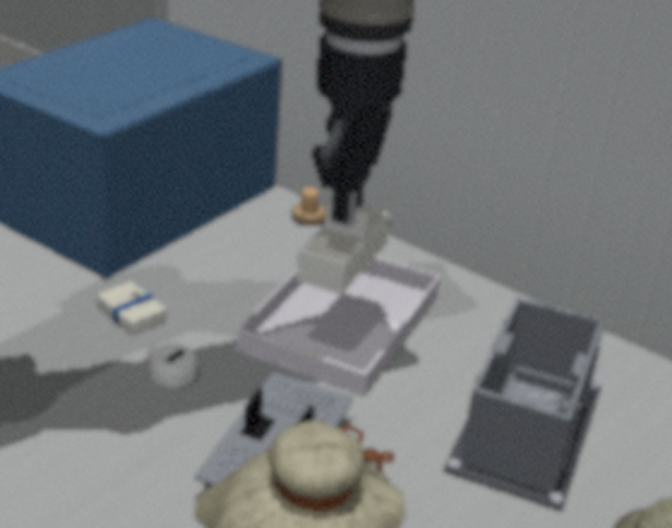

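The cartridge hangs level over the tray and the cover still stands on the table. Next I lower it.

Call:
apply_moves(rows=[[[0,0,0.08],[0,0,0]],[[0,0,0.16],[0,0,0]],[[0,0,0.22],[0,0,0]],[[0,0,0.245],[0,0,0]],[[0,0,0.255],[0,0,0]],[[0,0,0.265],[0,0,0]],[[0,0,0.272],[0,0,0]],[[0,0,0.272],[0,0,0]]])

```text
clock: 17.62
tcp_pos: [0.5483, -0.1958, 0.0761]
orientation: [1.933, 2.477, 0.0]
contact_force: [0.4, -0.2, -2.2]
grip_width: 0.0111
gripper_force: 41.6
```

Call:
apply_moves(rows=[[[0,0,0.004],[0,0,0]],[[0,0,0.008],[0,0,0]],[[0,0,0.012],[0,0,0]],[[0,0,0.016],[0,0,0]],[[0,0,0.016],[0,0,0]]])

```text
clock: 18.25
tcp_pos: [0.5483, -0.1958, 0.0729]
orientation: [-1.933, -2.476, -0.001]
contact_force: [-3.5, 1.3, 8.9]
grip_width: 0.0111
gripper_force: 43.0
```

Contact with the tray floor. I release and retreat.

Call:
apply_moves(rows=[[[0,0,-0.004],[0,0,0]],[[0,0,-0.004],[0,0,0]],[[0,0,-0.004],[0,0,0]],[[0,0,-0.004],[0,0,0]],[[0,0,-0.004],[0,0,0]]], jaw=0.1)

```text
clock: 18.88
tcp_pos: [0.5482, -0.1958, 0.073]
orientation: [-1.933, -2.477, 0.0]
contact_force: [0.5, 0.2, 0.4]
grip_width: 0.0467
gripper_force: 0.0
```

Call:
apply_moves(rows=[[[0,0,-0.06],[0,0,0]],[[0,0,-0.18],[0,0,0]],[[0,0,-0.35],[0,0,0]],[[0,0,-0.5],[0,0,0]],[[0,0,-0.6],[0,0,0]],[[0,0,-0.6],[0,0,0]],[[0,0,-0.6],[0,0,0]]])

```text
clock: 19.75
tcp_pos: [0.5478, -0.1956, 0.2228]
orientation: [-1.932, -2.476, -0.0]
contact_force: [-0.3, 0.5, -0.5]
grip_width: 0.0473
gripper_force: 0.0
```

Run:
```python
from h import *
st(); f=snap('scene','s7'); cv2.imwrite('pics/c10.png',cv2.resize(f['frame'][150:390,240:520,::-1],None,fx=2.4,fy=2.4,interpolation=cv2.INTER_CUBIC))
```

```text
t 19.75 p [ 0.5478 -0.1956  0.2228] ya 0.2456 tilt [-0.  0. -1.] j [-0.16  0.39  0.51  1.85 -0.23  0.96  0.69] F [-0.3  0.5 -0.5] w 0.04729633771862835 gf 0.0
```

View pics/c10.png

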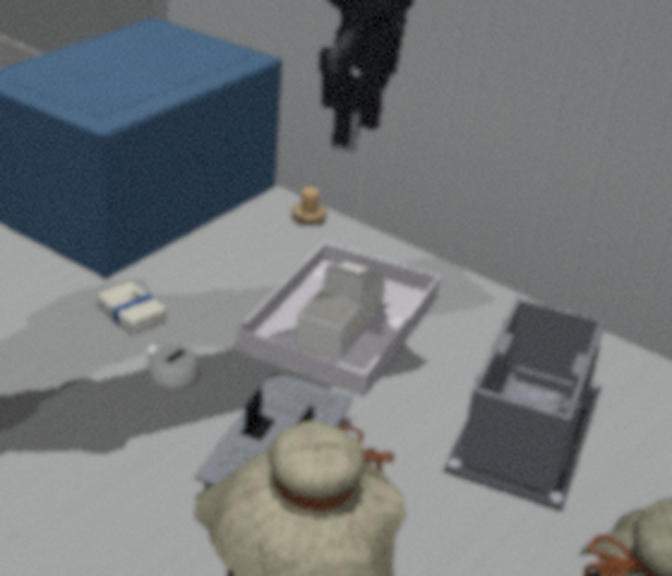

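```bash
python3 -c "
from bench import job; print(job.hand_in())"
```

```text
the job is handed in; nothing more can be done
None
```

The job is handed in at about 20 s on the robot clock, with no verdict shown. In the last picture the cover stands right way up on the bare table, clear of the housing and tray, and the cartridge lies flat and upright in the tray. The counter and labels look unmoved, and the arm never went near the tape roll.

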